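# Oil the griddle with the basting brush

## Task

Pick up the basting brush by its wooden handle, dip its bristles well down into the blue oil cup, then draw them across the round griddle in one light stroke, from beside the red handle over the middle to near the opposite plain handle. Lay the brush back in its rest the way it was, without dropping it, and do not dip it in the white salt cup, tip anything over or push the cups, griddle, jars or timer out of place.

Things in the scene. Friction and masses are not known exactly. Their poses are not given: they have to be found in the camera images.
- brush: Angled basting brush, level in the rest. Origin: on the handle axis near the balance point (grip here); x along the handle to the head, z up. Wooden handle: bar 16 mm wide (y), 14 mm thick (z), from x = -100 to +80 mm; then a steel neck bends down and forward (67 degrees below level) to a ferrule 32 mm wide (y) and orange bristles, ending at x = 124, z = -74 mm.
- bristles: The orange bristle block of the brush, 30 mm wide (y), 13 mm thick, about 45 mm long, springy: it gives up to 12 mm along its length into the ferrule, about 0.4 N per mm. Same frame as the brush when not pressed.
- brush_tip (a point): Lowest point of the bristles, middle of their end: at (117, 0, -74.5) mm in the brush's frame when not pressed.
- rest: Fixed brush rest: steel plate, x = -105 to +155 mm, 56 mm wide, 5 mm thick, with black forked posts 10 mm thick at x = -65 and +65. Fork floors 80 mm above the table, 26 mm wide, prongs flaring to 50 mm at 107 mm height. Origin on the table midway between the posts, x towards the brush's head. The laid handle's axis is 87 mm up; the head hangs beyond the +x post.
- oil_cup: Blue ceramic cup, open on top, loose, 90 mm across the rim, 60 mm high, 4 mm wall (a little narrower at its foot), inner floor about 5 mm above the table. Origin at the middle of its underside, z up.
- salt_cup: White ceramic cup of the same shape and size as the blue one, a bystander; the two may stand in each other's place. Origin at the middle of its underside.
- griddle: Round flat steel griddle plate, 200 mm across, top surface 18 mm above the table, loose, 1.8 kg, with two bar handles on either side, reaching 134 mm from the middle: the red one lies towards its +x, the plain steel one towards its -x. Origin at the middle of its underside; it can be turned any way.
- red_jar: Stoppered glass jar with red contents, 60 mm across, 114 mm high, bystander. Origin at the middle of its underside.
- green_jar: Stoppered glass jar with green contents, 60 mm across, 114 mm high, bystander. Origin at the middle of its underside.
- timer: Steel kitchen timer with white dial, 50 x 85 x 85 mm, bystander. Origin near the middle of its underside.
Not all that is in view belongs to the job. What is shaped like the brush but pink is not meant.

How it is judged:
By the outcome, as a careful person would: the job done as asked, in the order asked, and still so for the second after the job is handed in, with the robot touching nothing.
It also fails if it takes over 59 s, if anything falls off the work surface, if the arm or the gripper's body presses on something with over 40 N, if the wrist force passes 120 N, or if a joint passes its speed limit or range.

## Robot

A 6-joint arm with a two-finger parallel gripper is mounted at the origin on the work surface. World frame = base frame: x ahead of the robot, y to its left, z up, the work surface at z = 0. Lengths are in m, angles in rad, forces in N, time in s.
With the tool pointing down it reaches from about 0.35 to 0.725 m from the base axis. Payload 4.3 kg.
Tool frame: the origin (TCP) lies midway between the tips of the shut fingers; the grasp point (between the pads) lies 19 mm behind it; z points along the fingers, y is the direction in which the jaws open and shut (so a half turn about z gives the same grasp; the last joint's range is limited). The gripper opens to 85 mm and grips with 20 to 120 N. Pads are 22 mm wide; open, the fingers measure 114 mm over their backs; the gripper's body (76 mm by 85 mm) begins 54 mm behind the grasp point. The pads swing forward as they close: fully open they stand 13 mm farther back than shut.
Start: joints at [-1.283, 0.377, 0.081, 1.274, 0, 1.46], TCP at [0.223, -0.53, 0.231] pointing down, gripper open.
Joint ranges: [-2.72, 2.72], [-0.84, 1.66], [-1.02, 1.22], [-1.77, 2.12], [-1.37, 1.28], [-3.14, 3.14]. Speed limits (rad/s): [2.57, 2.57, 3.14, 3.14, 3.14, 3.14].

## Interface

Orientations are given as a unit quaternion [x, y, z, w].
In Python, from workcell import * gives the robot as it stands.
- The arm moves only by the shell command python3 -m pendant 'ROWS' [FORCE]. ROWS is JSON, a list of rows, each a list of 3 entries, a list of its own where there are three numbers: the shift along the tool's x, y, z in units of 30 mm (1.0 is 30 mm), then the turn, a rotation vector about the tool's x, y, z in units of 6 degrees (1.0 is 6 degrees), then the gripper's target within -1 to 1 (fully open at 1, half-way at 0, shut at -1). A call has 1 to 12 rows; each row shifts and turns the commanded pose from where the row before left it, along the tool's axes as they then stand; what a row does not reach is not made up. A row lasts 1/8 s, in which the tool goes at most 62.5 mm and 10.7 degrees, less where a joint would pass 70% of its speed; a pose out of reach is approached as far as the arm can. A call is refused whole if a number of a shift passes 1 or a number of a turn 1, either way. A call with a gripper value outside its range is refused whole. The fingers move at their own pace and stop on an object; FORCE is the grip in N (left out, the last holds). Time passes only in rows, so rows that do not move let the fingers close. It gives the time, the measured TCP pose, the force and the opening at its end, in the units of the state.
- observe(): the state, without advancing time (a new reading comes with each control period).
- camera(name): name is "side" or "top"; returns the picture (400x640x3 uint8, red, green, blue); there is no depth.
- camera_params(name): a dict with "intrinsics" (3x3 intrinsics, pixels), "R" (3x3) and "t" (3): a world point X has camera coordinates R X + t. Camera axes: x right, y down, z forward; pixel columns grow to the right and rows downward; lengths in m; the calibration is good to about 2 mm. A picture is of the moment at which its call begins. camera_params takes no time and is no camera call.
- job_done(): hands the job in, once; it reports no verdict.
Trained networks look in the newest picture that a camera, given by its name, has taken for a name from the list of things; names that differ only in an ending like _2 or _b are one class to them, and where a whole thing is asked for, a point or a joint stands for the part that bears it (a point fixed in the world has none). Each returns a list of dicts, best first, with "score" (0 to 1); they miss things now and then, are a little off and sometimes report something else, mostly with a low value. They report only what shows in the picture. A call takes as long as a camera call. They do not tell look-alikes from the thing itself.
- trace(name, camera): "region" (400x640 bool, what is visible of it) and "extent" ([left, top, right, bottom] in pixels, round what is visible of it).
- spot_point(name, camera): "point" ([column, row] in pixels: a listed point, or the origin of a listed thing).
The state is a dict: "clock": time; "qpos": joint angles; "joint_vel": joint speeds; "joint_torque": joint torques, N m; "tool_pos": TCP position; "tool_rot": TCP orientation; "contact_force": force on the tool from outside, world axes, zero at the start; "wrist_torque": the same for the moment, N m; "width": finger opening in m.
Only numpy, scipy, OpenCV 4.12 (cv2) and the standard library are available. Lean on these libraries where they do the work, as an engineer would, in place of code of your own. Each camera call takes 0.05 s, during which the arm holds its last target. There are 200 camera calls.

## Working session

There is one attempt and no reset: what is moved stays moved. The work goes in short steps, Python scripts to look and compute and a shell command to move; the robot and the scene stay as the last step left them, time stands still between calls to the robot, and variables do not carry over. Pictures are saved under pics/ and viewed, about 8 in all and at most 12, crops included, and the job is handed in when it is done.

```bash
mkdir -p pics; python3 - <<'E'
from workcell import *
import cv2,json
s=observe();print({k:s[k] for k in('clock','tool_pos','tool_rot','width')})
for c in('top','side'):
    cv2.imwrite(f'pics/{c}0.png',camera(c)[:,:,::-1]); p=camera_params(c);print(c,p)
    for n in('brush','brush_tip','rest','oil_cup','salt_cup','griddle','red_jar','timer'):
        print(n,[(round(d['score'],2),[int(v) for v in d['point']]) for d in spot_point(n,c)][:3])
E
```

```text
{'clock': 0.0, 'tool_pos': array([ 0.2225782 , -0.52948459,  0.2303931 ]), 'tool_rot': array([ 9.80283843e-01,  1.97592094e-01, -8.90180637e-05, -9.71337678e-04]), 'width': 0.08553400347867028}
top {'intrinsics': array([[381.72308058,   0.        , 314.70387902],
       [  0.        , 381.72308058, 199.80475314],
       [  0.        ,   0.        ,   1.        ]]), 'R': array([[-0.02540011, -0.99933862,  0.0260221 ],
       [-0.98195644,  0.02006188, -0.18804007],
       [ 0.18739365, -0.03032881, -0.98181657]]), 't': array([-0.03023656,  0.56226153,  0.93370944])}
brush [(0.92, [360, 279]), (0.59, [414, 199]), (0.55, [423, 190])]
brush_tip [(0.54, [406, 307])]
rest [(0.96, [411, 196])]
oil_cup [(0.89, [293, 168])]
salt_cup [(0.66, [351, 190])]
griddle [(0.75, [191, 203])]
red_jar [(0.96, [348, 129])]
timer [(0.68, [255, 136]), (0.68, [424, 188]), (0.51, [350, 188])]
side {'intrinsics': array([[362.80336379,   0.        , 321.04303255],
       [  0.        , 362.80336379, 199.42057146],
       [  0.        ,   0.        ,   1.        ]]), 'R': array([[ 0.90276584, -0.42985208,  0.01552513],
       [-0.32512131, -0.70555474, -0.62967344],
       [ 0.28162027,  0.56340012, -0.77670479]]), 't': array([-0.52874124,  0.20100688,  0.67952837])}
brush [(0.8, [399, 306]), (0.58, [255, 301])]
brush_tip [(0.55, [219, 375]), (0.37, [448, 306])]
rest [(0.7, [390, 327])]
oil_cup [(0.77, [339, 187])]
salt_cup [(0.75, [357, 252]), (0.45, [337, 189])]
griddle [(0.67, [268, 126]), (0.52, [360, 148])]
red_jar [(0.76, [422, 222])]
timer [(0.64, [361, 148])]
```

View pics/top0.png

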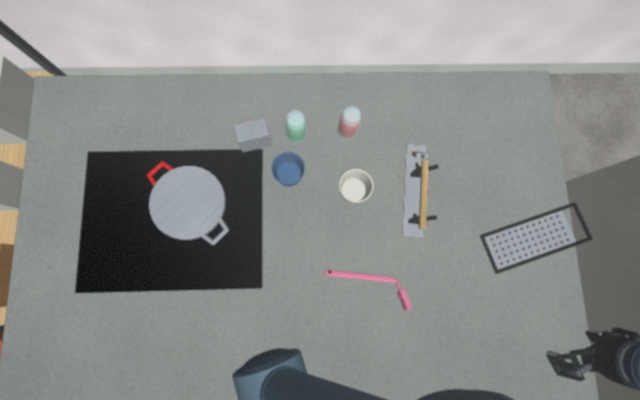

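View pics/side0.png

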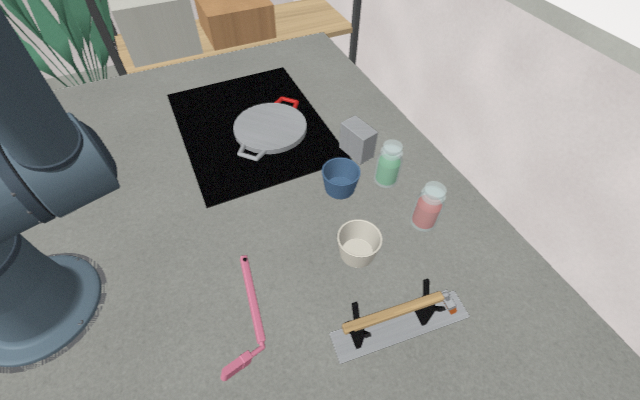

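The top view shows the griddle at (188,203), with its red handle at (160,173) and plain handle at (215,232). The blue cup is at (288,169), the salt cup at (356,185) and the brush at column 424, rows 160–228, head up (+x). The pink decoy is at (365,275).

```bash
cat > h.py <<'E'
from workcell import *
import cv2,numpy as np
from scipy.optimize import least_squares
from scipy.spatial.transform import Rotation as Ro
P={c:camera_params(c) for c in('top','side')}
def proj(X,c):
    p=P[c];Y=(np.atleast_2d(X)@p['R'].T+p['t'])@p['intrinsics'].T;return Y[:,:2]/Y[:,2:]
def back(uv,z,c):
    p=P[c];d=p['R'].T@np.linalg.solve(p['intrinsics'],[*uv,1]);o=-p['R'].T@p['t'];return o+d*(z-o[2])/d[2]
def ray2(a,b):
    A=[];B=[]
    for c,uv in(('top',a),('side',b)):
        p=P[c];M=p['intrinsics']@np.c_[p['R'],p['t']]
        for i in(0,1):
            r=uv[i]*M[2]-M[i];A.append(r[:3]);B.append(-r[3])
    return np.linalg.lstsq(np.array(A),np.array(B),rcond=None)[0]
t=np.linspace(0,6.283,40)
def rings(l): return np.concatenate([np.c_[r*np.cos(t),r*np.sin(t),0*t+z] for r,z in l])
def ext(pts): return np.r_[pts.min(0),pts.max(0)]
E
python3 - <<'E'
from h import *
im={c:camera(c) for c in P}
def fit(n,model,x0,cams=('top','side')):
    e={}
    for c in cams:
        d=trace(n,c)
        if d:e[c]=np.array(d[0]['extent'],float);sc=d[0]['score']
    f=lambda q,c:ext(proj(model+[q[0],q[1],0],c))-e[c]
    r=least_squares(lambda q:np.concatenate([f(q,c) for c in e]),x0,loss='soft_l1')
    print(n,r.x.round(4),{c:f(r.x,c).round(1) for c in e},round(sc,2))
cup=rings([(.045,.06),(.038,0)])
fit('oil_cup',cup,[.6,.05]);fit('salt_cup',cup,[.6,-.1])
jar=rings([(.03,.0),(.03,.08),(.02,.114)])
fit('red_jar',jar,[.7,-.1]);fit('green_jar',jar,[.7,0])
# masks by colour
for c in P:
    hsv=cv2.cvtColor(im[c],cv2.COLOR_RGB2HSV)
    lo,hi=((150,395,440,240),(270,335,470,340))[0 if c=='top' else 1],None
    u0,v0,u1,v1=(395,140,445,240) if c=='top' else (330,285,475,345)
    m=np.zeros((400,640),np.uint8);sub=hsv[v0:v1,u0:u1]
    m[v0:v1,u0:u1]=((sub[...,0]>8)&(sub[...,0]<28)&(sub[...,1]>90))*255
    n,l,st,ce=cv2.connectedComponentsWithStats(m);k=1+st[1:,4].argmax()
    ys,xs=np.where(l==k);print(c,'handle',st[k],cv2.minAreaRect(np.c_[xs,ys].astype(np.float32)))
    print(cv2.boxPoints(cv2.minAreaRect(np.c_[xs,ys].astype(np.float32))).round(1).tolist())
    r=((hsv[...,0]<6)|(hsv[...,0]>174))&(hsv[...,1]>170);r=r.astype(np.uint8);
    n,l,st,ce=cv2.connectedComponentsWithStats(r)
    for i in range(1,n):
        if st[i,4]>20: print('red',st[i],back(ce[i],.015,c).round(3))
    g=trace('griddle',c)
    if g:
        print('griddle',g[0]['extent'],g[0]['score'])
        M=(g[0]['region']*255).astype(np.uint8)
        # rectify to z=.018, 1px=1mm; origin x .3..0.9, y 0..0.6
        src=proj(np.array([[.3,.0,.018],[.9,.0,.018],[.9,.6,.018],[.3,.6,.018]]),c).astype(np.float32)
        H=cv2.getPerspectiveTransform(src,np.float32([[0,0],[600,0],[600,600],[0,600]]))
        w=cv2.warpPerspective(M,H,(600,600));d=cv2.distanceTransform((w>127).astype(np.uint8),cv2.DIST_L2,5)
        yy,xx=np.where(d>d.max()-1);print('disc r',d.max(),'xy',.3+xx.mean()/1e3,yy.mean()/1e3)
        ys,xs=np.where(w>127);rr=np.hypot(xs-xx.mean(),ys-yy.mean());far=rr>112
        an=np.degrees(np.arctan2(ys-yy.mean(),xs-xx.mean()))[far];h=np.histogram(an,36,(-180,180))
        print('far angles',[(int(a),int(b)) for a,b in zip(h[1],h[0]) if b>0])
E
```

```text
oil_cup [0.6452 0.0241] {'top': array([-1. ,  2.3, -0.2,  1.3]), 'side': array([ 1. , -3.2,  2.2,  2.5])} 0.95
salt_cup [ 0.5975 -0.154 ] {'top': array([ 1.4,  0. , -2.1, -2.2]), 'side': array([-0. , -0.3, -0.7,  1. ])} 0.67
red_jar [ 0.7747 -0.1447] {'top': array([ 0. , -1.2,  0.3,  0. ]), 'side': array([ 0.4, -1.1, -3. ,  2. ])} 0.82
green_jar [0.76   0.0015] {'top': array([-3.1,  0. ,  0.3,  3.5]), 'side': array([ 0.9, -1.5,  0.4,  3.8])} 0.91
top handle [421 161   7  67 254] ((423.7838439941406, 194.0111083984375), (4.467154502868652, 66.1452407836914), 2.2457425594329834)
[[420.29998779296875, 227.0], [422.79998779296875, 160.89999389648438], [427.29998779296875, 161.10000610351562], [424.70001220703125, 227.10000610351562]]
red [147 162  25  23 139] [0.657 0.381 0.015]
griddle [146.1, 161.5, 231.0, 243.2] 0.91
disc r 98.193855 xy 0.5707272727272727 0.2954545454545454
far angles [(-160, 75), (-150, 348), (-140, 279), (-130, 391), (-120, 17), (20, 93), (30, 450), (40, 387), (50, 341), (60, 7)]
side handle [449 308   8   6  31] ((452.637939453125, 310.8448181152344), (4.270992755889893, 6.870728015899658), 68.19859313964844)
[[448.70001220703125, 310.1000061035156], [455.0, 307.6000061035156], [456.6000061035156, 311.6000061035156], [450.20001220703125, 314.1000061035156]]
red [274  96  25  12 117] [0.659 0.381 0.015]
griddle [231.6, 96.1, 307.4, 159.8] 0.83
disc r 98.66358 xy 0.569 0.29053333333333337
far angles [(-160, 100), (-150, 461), (-140, 372), (-130, 357), (-120, 14), (-110, 7), (-100, 8), (20, 69), (30, 448), (40, 491), (50, 462), (60, 9)]
```

```bash
python3 - <<'E'
from h import *
a=cv2.imread('pics/top0.png')[135:245,385:455];b=cv2.imread('pics/side0.png')[270:365,325:475]
a=cv2.resize(a,None,fx=5,fy=5,interpolation=2)
b=cv2.resize(b,None,fx=3,fy=3,interpolation=2)
o=np.zeros((550,800,3),np.uint8);o[:,:350]=a;o[:285,350:]=b;cv2.imwrite('pics/crop1.png',o)
for c,(u0,v0,u1,v1) in(('top',(395,140,445,240)),('side',(330,285,475,345))):
    im=cv2.imread(f'pics/{c}0.png').astype(int);m=np.zeros((400,640),np.uint8)
    s=im[v0:v1,u0:u1];m[v0:v1,u0:u1]=((s[...,2]-s[...,0])>25)
    n,l,st,ce=cv2.connectedComponentsWithStats(m);k=1+st[1:,4].argmax();ys,xs=np.where(l==k)
    R=cv2.minAreaRect(np.c_[xs,ys].astype(np.float32));print(c,st[k],R,cv2.boxPoints(R).round(1).tolist())
    # candidate pose test
    for x0 in ():pass
E
```

```text
top [420 159   9  71 475] ((423.82867431640625, 193.99508666992188), (7.025704383850098, 70.028564453125), 1.6365771293640137) [[419.29998779296875, 228.89999389648438], [421.29998779296875, 158.89999389648438], [428.29998779296875, 159.10000610351562], [426.29998779296875, 229.10000610351562]]
side [ 342  291  103   44 1200] ((392.69110107421875, 312.1043701171875), (11.738483428955078, 106.24927520751953), 71.34210968017578) [[340.5, 323.5], [441.1000061035156, 289.5], [444.8999938964844, 300.70001220703125], [344.20001220703125, 334.70001220703125]]
```

View pics/crop1.png

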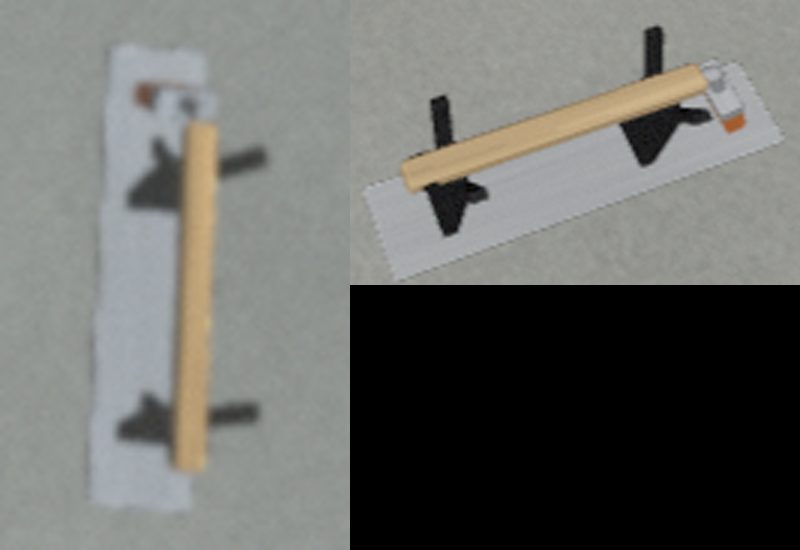

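The crop shows the brush lying level in both forks with its head towards +x. I'll fit its pose next.

```bash
cat >> h.py <<'E'
def rect_ends(pts):
    (c,s,a)=cv2.minAreaRect(np.asarray(pts,np.float32));b=cv2.boxPoints((c,s,a))
    e=[(b[0]+b[1])/2,(b[1]+b[2])/2,(b[2]+b[3])/2,(b[3]+b[0])/2]
    e=(e[0],e[2]) if np.linalg.norm(e[0]-e[2])>np.linalg.norm(e[1]-e[3]) else (e[1],e[3])
    return np.r_[min(e,key=lambda p:p[1]),max(e,key=lambda p:p[1])]  # head end first (upper)
def handle(x,y,yaw,z=.087):
    B=np.array([[a,b,c] for a in(-.1,.08) for b in(-.008,.008) for c in(-.007,.007)])
    return B@Ro.from_euler('z',yaw).as_matrix().T+[x,y,z]
def todo(x,y,z):
    s=observe();R=Ro.from_quat(s['tool_rot']).as_matrix();d=R.T@(np.array([x,y,z])-s['tool_pos'])
    print('clock',round(s['clock'],2),'tcp',s['tool_pos'].round(4),'xaxis',round(np.degrees(np.arctan2(R[1,0],R[0,0])),2),'zax',R[:,2].round(3),'w',round(s['width'],4),'F',np.round(s['contact_force'],1),'units',(d/.03).round(2))
E
python3 - <<'E'
from h import *
E={'top':rect_ends([[419.3,228.9],[421.3,158.9],[428.3,159.1],[426.3,229.1]]),'side':rect_ends([[340.5,323.5],[441.1,289.5],[444.9,300.7],[344.2,334.7]])}
f=lambda q:np.concatenate([rect_ends(proj(handle(*q),c))-E[c]-0.0 for c in E])
r=least_squares(f,[.58,-.31,0],x_scale=[.01,.01,.1]);print(r.x.round(4),np.degrees(r.x[2]),r.fun.round(1))
f4=lambda q:f(q)
r=least_squares(f,[.58,-.31,0,.087],x_scale=[.01,.01,.1,.01]);print(r.x.round(4),r.fun.round(1))
todo(*r.x[:2],.2)
E
python3 -m pendant '[[[0,0,0],[0,0,-1],1],[[0,0,0],[0,0,-1],1],[[0,0,0],[0,0,-1],1],[[0,0,0],[0,0,-1],1],[[0,0,0],[0,0,-1],1],[[0,0,0],[0,0,-1],1],[[0,0,0],[0,0,-1],1],[[0,0,0],[0,0,-1],1],[[0,0,0],[0,0,-1],1],[[0,0,0],[0,0,-1],1],[[0,0,0],[0,0,-1],1],[[0,0,0],[0,0,-1],1]]' 60
```

```text
[ 0.5756 -0.3167 -0.1162] -6.660197295394234 [-0.5 -0.6 -1.3  0.4  1.2 -0.3 -0.8  1.2]
[ 0.575  -0.3168 -0.116   0.0888] [-0.2 -0.6 -1.   0.5  1.3 -0.6 -1.   1. ]
clock 1.5 tcp [ 0.2228 -0.5301  0.2314] xaxis 22.79 zax [ 0. -0. -1.] w 0.0856 F [ 0.3 -0.1  0.2] units [13.58 -2.01  1.04]
clock: 3.0
tool_pos: [0.2227, -0.5301, 0.2313]
tool_rot: [0.676, 0.737, -0.0, 0.0]
contact_force: [0.2, 0.1, -0.8]
width: 0.0854
```

```bash
python3 -m pendant '[[[0,0,0],[0,0,-1],1],[[0,0,0],[0,0,-1],1],[[0,0,0],[0,0,-1],1],[[0,0,0],[0,0,-1],1],[[0,0,0],[0,0,-1],1],[[0,0,0],[0,0,-1],1],[[0,0,0],[0,0,-1],1],[[0,0,0],[0,0,-1],1],[[0,0,0],[0,0,-1],1],[[0,0,0],[0,0,-1],1],[[0,0,0],[0,0,-1],1],[[0,0,0],[0,0,-1],1]]'
python3 -m pendant '[[[0,0,0],[0,0,-1],1],[[0,0,0],[0,0,-0.07],1]]'
python3 -c "
from h import *
todo(.5755,-.3167,.16)"
```

```text
clock: 4.5
tool_pos: [0.2227, -0.5301, 0.2313]
tool_rot: [0.113, 0.994, -0.0, -0.0]
contact_force: [0.0, 0.5, -0.4]
width: 0.0855
clock: 4.75
tool_pos: [0.2228, -0.5301, 0.2313]
tool_rot: [0.06, 0.998, -0.0, 0.0]
contact_force: [0.0, -0.1, -0.6]
width: 0.0854
clock 4.75 tcp [ 0.2228 -0.5301  0.2313] xaxis 173.17 zax [ 0. -0. -1.] w 0.0854 F [ 0.  -0.1 -0.6] units [-10.83   8.46   2.38]
```

```bash
python3 -m pendant '[[[-0.985,0.77,0.2],[0,0,0],1],[[-0.985,0.77,0.2],[0,0,0],1],[[-0.985,0.77,0.2],[0,0,0],1],[[-0.985,0.77,0.2],[0,0,0],1],[[-0.985,0.77,0.2],[0,0,0],1],[[-0.985,0.77,0.2],[0,0,0],1],[[-0.985,0.77,0.2],[0,0,0],1],[[-0.985,0.77,0.2],[0,0,0],1],[[-0.985,0.77,0.2],[0,0,0],1],[[-0.985,0.77,0.2],[0,0,0],1],[[-0.985,0.76,0.2],[0,0,0],1],[[0,0,0.2],[0,0,0],0.2]]'
python3 -m pendant '[[[0,0,0],[0,0,0],0],[[0,0,0],[0,0,0],0]]'
python3 - <<'E'
from h import *
todo(.5755,-.3167,.068)
a=camera('side')[:,:,::-1][200:360,300:500];b=camera('top')[:,:,::-1][120:260,370:500]
o=np.zeros((560,800,3),np.uint8);o[:320,:400]=cv2.resize(a,None,fx=2,fy=2);o[:420,400:790]=cv2.resize(b,None,fx=3,fy=3)
cv2.imwrite('pics/crop2.png',o)
E
```

```text
clock: 6.25
tool_pos: [0.5775, -0.3149, 0.1587]
tool_rot: [0.058, 0.998, 0.0, 0.0]
contact_force: [0.0, -0.6, -0.0]
width: 0.0698
clock: 6.5
tool_pos: [0.5747, -0.3173, 0.1596]
tool_rot: [0.06, 0.998, -0.0, -0.0]
contact_force: [-0.9, -0.1, 0.3]
width: 0.0427
clock 6.5 tcp [ 0.5747 -0.3173  0.1596] xaxis 173.11 zax [-0. -0. -1.] w 0.0427 F [-0.9 -0.1  0.3] units [-0.03  0.02  3.05]
```

View pics/crop2.png

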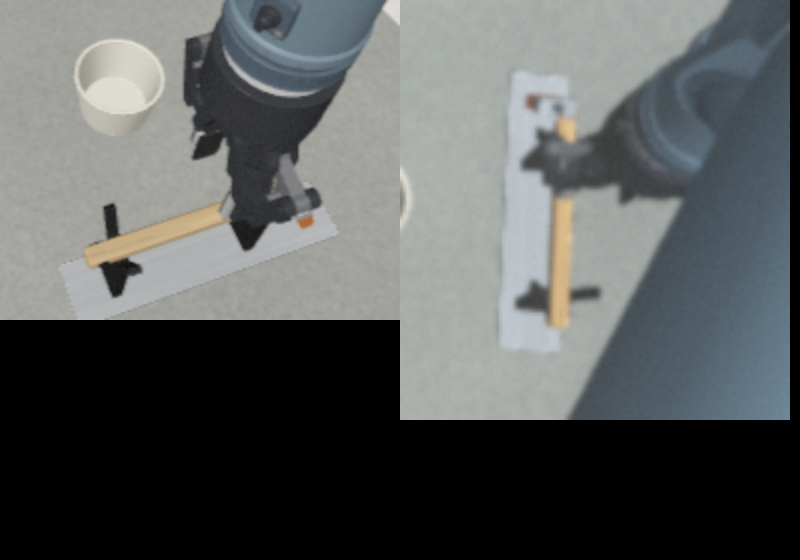

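```bash
python3 -m pendant '[[[0,0,0.7],[0,0,0],0],[[-0.03,0.02,0.7],[0,0,0],0],[[0,0,0.7],[0,0,0],0],[[0,0,0],[0,0,0],0]]'
python3 - <<'E'
from h import *
todo(.5755,-.3167,.068)
print(proj([.5755,-.3167,.097],'top'),proj([.5755,-.3167,.097],'side'))
a=camera('side')[:,:,::-1][250:350,320:480];b=camera('top')[:,:,::-1][140:240,380:480]
o=np.zeros((500,800,3),np.uint8);o[:250,:400]=cv2.resize(a,None,fx=2.5,fy=2.5);o[:400,400:800]=cv2.resize(b,None,fx=4,fy=4)
cv2.imwrite('pics/crop3.png',o)
E
```

```text
clock: 7.1
tool_pos: [0.5748, -0.3157, 0.0948]
tool_rot: [0.06, 0.998, 0.001, -0.002]
contact_force: [0.2, 0.1, 0.3]
width: 0.0426
clock 7.1 tcp [ 0.5748 -0.3157  0.0948] xaxis 173.15 zax [-0.003  0.002 -1.   ] w 0.0426 F [0.2 0.1 0.3] units [-0.03 -0.03  0.89]
[[424.18266645 188.84415444]] [[400.31517894 308.21277775]]
```

View pics/crop3.png

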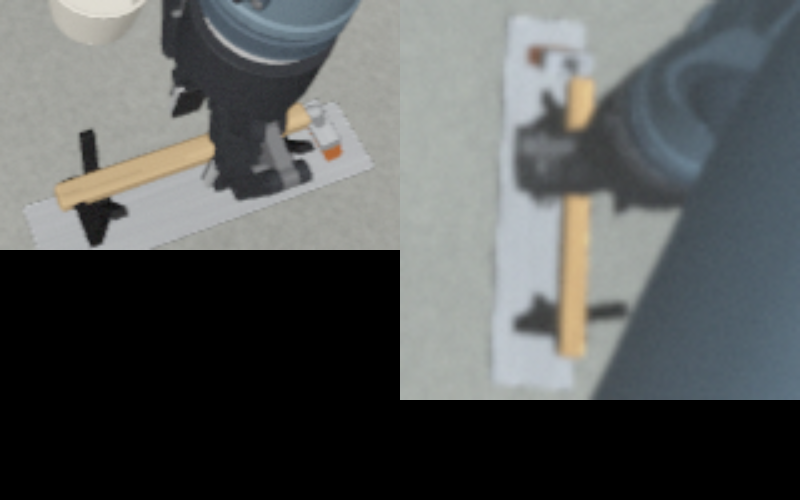

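```bash
python3 -m pendant '[[[-0.03,-0.03,0.45],[0,0,0],0],[[0,0,0.44],[0,0,0],0],[[0,0,0],[0,0,0],0],[[0,0,0],[0,0,0],-0.5],[[0,0,0],[0,0,0],-1],[[0,0,0],[0,0,0],-1],[[0,0,0],[0,0,0],-1],[[0,0,0],[0,0,0],-1]]' 60
python3 -c "
from h import *
todo(.5755,-.3167,.068);print(observe()['wrist_torque'])"
```

```text
clock: 8.2
tool_pos: [0.5776, -0.3172, 0.0701]
tool_rot: [0.059, 0.998, -0.0, 0.0]
contact_force: [-0.1, 0.1, 2.7]
width: 0.0151
clock 8.2 tcp [ 0.5776 -0.3172  0.0701] xaxis 173.22 zax [ 0.001 -0.001 -1.   ] w 0.0151 F [-0.1  0.1  2.7] units [0.07 0.01 0.07]
[ 0.05237689  0.01098231 -0.03665025]
```

```bash
python3 -c "
from h import *
todo(.5755,-.3167,.068)"
python3 -m pendant '[[[0,0,-0.3],[0,0,0],-1],[[0,0,-0.5],[0,0,0],-1],[[0,0,-0.8],[0,0,0],-1],[[0,0,-0.8],[0,0,0],-1],[[0,0,-0.8],[0,0,0],-1],[[0,0,-0.8],[0,0,0],-1],[[0,0,-0.5],[0,0,0],-1],[[0,0,0],[0,0,0],-1],[[0,0,0],[0,0,0],-1]]'
python3 - <<'E'
from h import *
todo(.5286,.0240,.22);s=observe();print(s['wrist_torque'])
a=camera('side')[:,:,::-1][170:350,320:500];b=camera('top')[:,:,::-1][110:250,360:500]
cv2.imwrite('pics/s3.png',camera('side')[:,:,::-1])
h0=[.5755,-.3167,.068]
print(spot_point('brush_tip','side')[:2],spot_point('brush_tip','top')[:2])
tp=s['tool_pos'];u=np.array([np.cos(-.119),np.sin(-.119),0])
tip=tp+[0,0,.019]+.117*u-[0,0,.0745];print(tip,proj(tip,'side'),proj(tip,'top'))
o=np.zeros((420,800,3),np.uint8);o[:360,:360]=cv2.resize(a,None,fx=2,fy=2);o[:420,380:800]=cv2.resize(b,None,fx=3,fy=3)
cv2.imwrite('pics/crop4.png',o)
E
```

```text
clock 8.2 tcp [ 0.5776 -0.3172  0.0701] xaxis 173.22 zax [ 0.001 -0.001 -1.   ] w 0.0151 F [-0.1  0.1  2.7] units [0.07 0.01 0.07]
clock: 9.32
tool_pos: [0.5769, -0.3168, 0.2037]
tool_rot: [0.059, 0.998, 0.0, -0.001]
contact_force: [0.2, -0.0, -1.5]
width: 0.015
clock 9.32 tcp [ 0.5769 -0.3168  0.2037] xaxis 173.21 zax [-0.001  0.001 -1.   ] w 0.015 F [ 0.2 -0.  -1.5] units [ 2.94 11.09 -0.53]
[ 0.036747   -0.01351049 -0.00428406]
[{'point': [471.9, 272.7], 'score': 0.58}, {'point': [219.7, 373.3], 'score': 0.57}] [{'point': [405.9, 303.6], 'score': 0.51}]
[ 0.69308021 -0.33068489  0.14818669] [[473.80297923 272.62488055]] [[432.52909458 136.95553142]]
```

View pics/crop4.png

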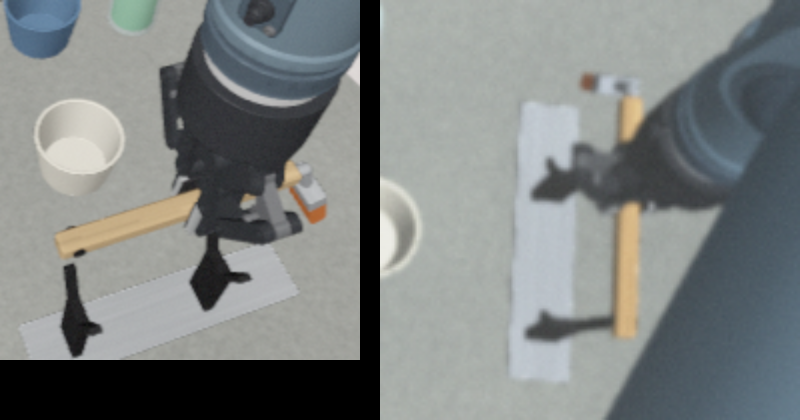

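The brush is held level. The tip is spotted in the side view at (472,273) against a predicted (474,273), and the forks are clear. Next is the traverse to above the blue cup.

```bash
python3 -m pendant '[[[0.1,0.4,-0.1],[0,0,0],-1],[[0.2,0.9,-0.1],[0,0,0],-1],[[0.24,1,-0.1],[0,0,0],-1],[[0.24,1,0],[0,0,0],-1],[[0.24,1,0],[0,0,0],-1],[[0.24,1,0],[0,0,0],-1],[[0.24,1,0],[0,0,0],-1],[[0.24,1,0],[0,0,0],-1],[[0.24,1,0],[0,0,0],-1],[[0.24,1,0],[0,0,0],-1],[[0.24,1,0],[0,0,0],-1],[[0.24,0.9,0],[0,0,0],-1]]'
python3 -m pendant '[[[0.2,0.25,0],[0,0,0],-1],[[0,0,0],[0,0,0],-1],[[0,0,0],[0,0,0],-1]]'
python3 - <<'E'
from h import *
todo(.5357,.0346,.13);s=observe();tp=s['tool_pos']
a=camera('side')[:,:,::-1].copy();b=camera('top')[:,:,::-1].copy()
for i,(c) in enumerate(('side','top')):
    print(c,spot_point('brush_tip',c)[:2],[(d['score'],d['extent']) for d in trace('oil_cup',c)[:2]])
R=Ro.from_quat(s['tool_rot']).as_matrix();u=-R[:,0]
tip=tp+[0,0,.019]+.117*u-[0,0,.0745];print(tip,proj(tip,'side'),proj(tip,'top'))
for im,c in((a,'side'),(b,'top')):
    q=proj(rings([(.045,.06)])+[.6452,.0241,0],c).astype(int);cv2.polylines(im,[q],True,(0,0,255),1)
    cv2.circle(im,tuple(proj(tip,c)[0].astype(int)),1,(0,255,0),-1)
o=np.zeros((450,800,3),np.uint8);o[:450,:400]=cv2.resize(a[110:260,260:393],(400,450));o[:450,400:800]=cv2.resize(b[100:250,230:363],(400,450))
cv2.imwrite('pics/crop5.png',o)
E
```

```text
clock: 11.08
tool_pos: [0.5359, 0.028, 0.2139]
tool_rot: [0.059, 0.998, 0.0, 0.0]
contact_force: [-0.0, -0.1, -0.8]
width: 0.0148
clock: 11.45
tool_pos: [0.5316, 0.0336, 0.2137]
tool_rot: [0.06, 0.998, -0.0, 0.0]
contact_force: [-0.9, 0.2, -1.4]
width: 0.0145
clock 11.45 tcp [0.5316 0.0336 0.2137] xaxis 173.17 zax [ 0.    -0.001 -1.   ] w 0.0145 F [-0.9  0.2 -1.4] units [-0.13  0.05  2.79]
side [{'point': [219.7, 375.1], 'score': 0.59}, {'point': [341.0, 142.8], 'score': 0.45}] [(0.69, [324.1, 161.1, 360.0, 197.4])]
top [{'point': [407.9, 307.2], 'score': 0.6}] [(0.41, [304.3, 158.3, 301.5, 178.7])]
[0.64776265 0.01972504 0.1582478 ] [[345.23211493 139.85743901]] [[288.26136771 156.00223956]]
```

View pics/crop5.png

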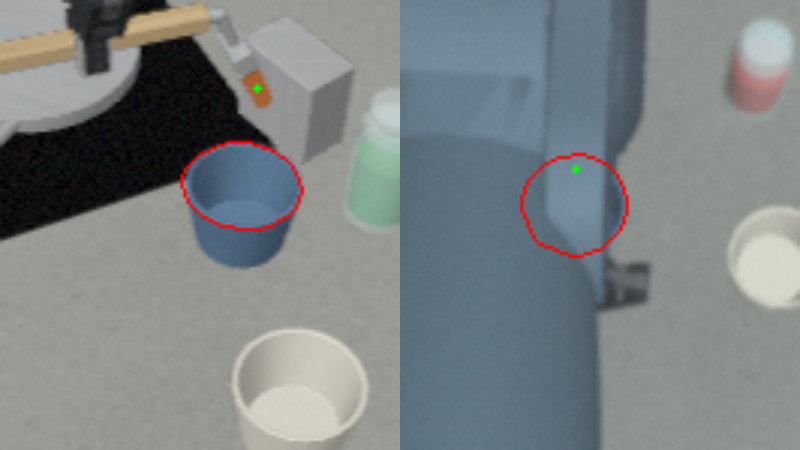

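The side view shows the bristles at (345,142), right above the blue cup's rim, and the fitted circle agrees with the cup to about 3 mm. Next I descend into the cup.

```bash
python3 -m pendant '[[[0,0.05,0.5],[0,0,0],-1],[[0,0,0.7],[0,0,0],-1],[[0,0,0.7],[0,0,0],-1],[[0,0,0.6],[0,0,0],-1],[[0,0,0.5],[0,0,0],-1],[[0,0,0.5],[0,0,0],-1],[[0,0,0],[0,0,0],-1]]'
python3 -m pendant '[[[0,0,0.4],[0,0,0],-1],[[0,0,0.4],[0,0,0],-1],[[0,0,0.4],[0,0,0],-1],[[0,0,0],[0,0,0],-1],[[0,0,0],[0,0,0],-1]]'
python3 - <<'E'
from h import *
todo(.5357,.0346,.069)
a=camera('side')[:,:,::-1]
cv2.imwrite('pics/crop6.png',cv2.resize(a[110:230,260:420],None,fx=4,fy=4))
E
```

```text
clock: 12.62
tool_pos: [0.5305, 0.0359, 0.1071]
tool_rot: [0.059, 0.998, -0.0, -0.001]
contact_force: [-0.3, -0.5, -2.1]
width: 0.015
clock: 13.25
tool_pos: [0.5317, 0.0358, 0.0726]
tool_rot: [0.059, 0.998, -0.0, 0.0]
contact_force: [-0.4, 0.4, -1.0]
width: 0.0148
clock 13.25 tcp [0.5317 0.0358 0.0726] xaxis 173.21 zax [ 0. -0. -1.] w 0.0148 F [-0.4  0.4 -1. ] units [-0.14 -0.02  0.12]
```

View pics/crop6.png

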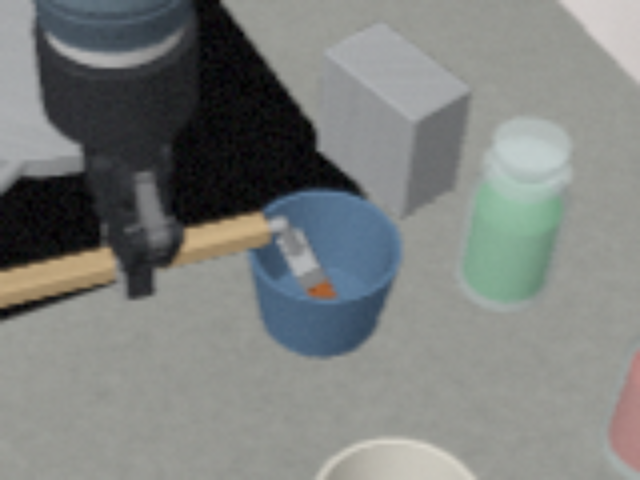

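The bristles are inside the blue cup with no side force. I'll go 6 mm deeper, hold, then lift and turn to the stroke heading.

```bash
python3 -m pendant '[[[0,0,0.2],[0,0,0],-1],[[0,0,0],[0,0,0],-1],[[0,0,0],[0,0,0],-1],[[0,0,0],[0,0,0],-1],[[0,0,0],[0,0,0],-1]]'
python3 -m pendant '[[[0,0,-0.4],[0,0,0],-1],[[0,0,-0.7],[0,0,0],-1],[[0,0,-0.8],[0,0,0],-1],[[0,0,-0.8],[0,0,0],-1],[[0,0,-0.8],[0,0,0],-1],[[0,0,-0.8],[0,0,0],-1],[[0,0,-0.6],[0,0,0],-1],[[0,0,0],[0,0,0],-1]]'
python3 -m pendant '[[[0,0,0],[0,0,-1],-1],[[0,0,0],[0,0,-1],-1],[[0,0,0],[0,0,-1],-1],[[0,0,0],[0,0,-1],-1],[[0,0,0],[0,0,-1],-1],[[0,0,0],[0,0,-1],-1],[[0,0,0],[0,0,-1],-1],[[0,0,0],[0,0,-1],-1],[[0,0,0],[0,0,-0.47],-1],[[0,0,0],[0,0,0],-1]]'
python3 -c "
from h import *
todo(.546,.269,.13)"
```

```text
clock: 13.92
tool_pos: [0.5318, 0.0358, 0.0667]
tool_rot: [0.059, 0.998, -0.0, 0.0]
contact_force: [-0.1, -0.2, -0.2]
width: 0.0151
clock: 14.92
tool_pos: [0.5331, 0.0358, 0.2159]
tool_rot: [0.059, 0.998, -0.0, 0.002]
contact_force: [-0.3, -0.0, -1.5]
width: 0.0149
clock: 16.18
tool_pos: [0.5311, 0.0358, 0.2129]
tool_rot: [-0.375, 0.927, 0.0, -0.001]
contact_force: [-0.9, -0.0, -1.0]
width: 0.0144
clock 16.18 tcp [0.5311 0.0358 0.2129] xaxis -136.0 zax [-0.001 -0.    -1.   ] w 0.0144 F [-0.9 -0.  -1. ] units [-5.76  5.24  2.76]
```

```bash
python3 -m pendant '[[[-0.4,0.36,0],[0,0,0],-1],[[-0.8,0.72,0],[0,0,0],-1],[[-0.9,0.83,0],[0,0,0],-1],[[-0.9,0.83,0],[0,0,0],-1],[[-0.9,0.83,0],[0,0,0],-1],[[-0.9,0.83,0],[0,0,0],-1],[[-0.6,0.5,0],[0,0,0],-1],[[-0.36,0.34,0.4],[0,0,0],-1],[[0,0,0.7],[0,0,0],-1],[[0,0,0.7],[0,0,0],-1],[[0,0,0.4],[0,0,0],-1],[[0,0,0],[0,0,0],-1]]'
python3 -m pendant '[[[0,0,0.2],[0,0,0],-1],[[0,0,0],[0,0,0],-1]]'
python3 - <<'E'
from h import *
todo(.546,.269,.0735);s=observe();tp=s['tool_pos']
a=camera('side')[:,:,::-1].copy();b=camera('top')[:,:,::-1].copy()
R=Ro.from_quat(s['tool_rot']).as_matrix();u=-R[:,0]
tip=tp+[0,0,.019]+.117*u-[0,0,.0745];print(tip,proj(tip,'side'),proj(tip,'top'),spot_point('brush_tip','side')[:3])
c0=np.array([.570,.293,.018])
for im,c in((a,'side'),(b,'top')):
    cv2.polylines(im,[proj(rings([(.1,.018)])+[.57,.293,0],c).astype(int)],True,(0,0,255),1)
    d=np.array([.719,.695,0])*.083
    cv2.line(im,*[tuple(int(v) for v in proj(c0+k*d,c)[0]) for k in(-1,1)],(0,255,0),1)
o=np.zeros((450,800,3),np.uint8);o[:450,:400]=cv2.resize(a[50:200,200:333],(400,450));o[:450,400:800]=cv2.resize(b[130:280,130:263],(400,450))
cv2.imwrite('pics/crop7.png',o)
E
```

```text
clock: 17.68
tool_pos: [0.5455, 0.2686, 0.1462]
tool_rot: [-0.375, 0.927, 0.0, -0.001]
contact_force: [-0.8, 0.6, -0.8]
width: 0.0154
clock: 17.92
tool_pos: [0.5468, 0.2689, 0.1418]
tool_rot: [-0.375, 0.927, -0.0, 0.0]
contact_force: [0.1, 1.0, -1.1]
width: 0.0148
clock 17.93 tcp [0.5468 0.2689 0.1418] xaxis -135.98 zax [ 0.  0. -1.] w 0.0148 F [ 0.1  1.  -1.1] units [0.02 0.02 2.28]
[0.63097376 0.35022753 0.08630176] [[281.24498783  87.15195033]] [[157.47539185 173.25671842]] [{'point': [220.2, 375.2], 'score': 0.58}, {'point': [280.6, 87.8], 'score': 0.4}]
```

View pics/crop7.png

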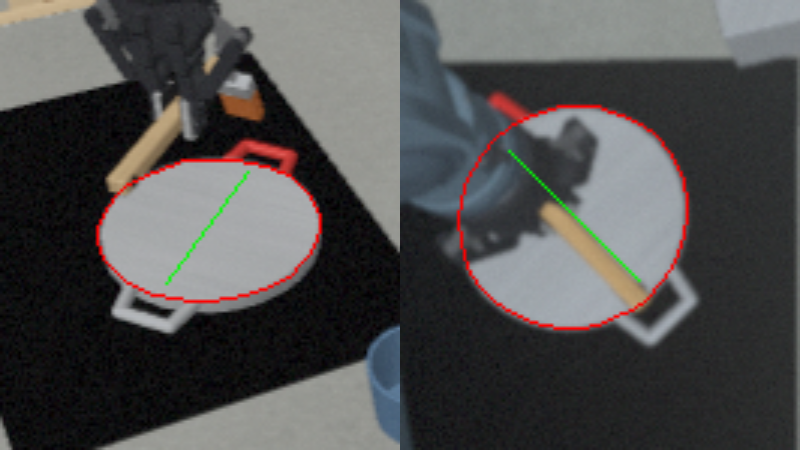

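The griddle model fits in both views, and the planned line runs from the red handle at crop (268,152) to the plain handle at (155,308). I'll lower to a light contact.

```bash
python3 -m pendant '[[[0,0,0.5],[0,0,0],-1],[[0,0,0.7],[0,0,0],-1],[[0,0,0.6],[0,0,0],-1],[[0,0,0.3],[0,0,0],-1],[[0,0,0],[0,0,0],-1],[[0,0,0],[0,0,0],-1]]'
python3 -m pendant '[[[0,0,0.15],[0,0,0],-1],[[0,0,0.15],[0,0,0],-1],[[0,0,0],[0,0,0],-1],[[0,0,0],[0,0,0],-1]]'
python3 -c "
from h import *
todo(.546,.269,.0701)"
```

```text
clock: 18.82
tool_pos: [0.5472, 0.2691, 0.0792]
tool_rot: [-0.375, 0.927, -0.0, 0.001]
contact_force: [-0.9, 0.8, -1.0]
width: 0.0148
clock: 19.32
tool_pos: [0.5476, 0.2694, 0.0703]
tool_rot: [-0.375, 0.927, 0.0, 0.001]
contact_force: [1.8, 2.1, 0.6]
width: 0.0153
clock 19.32 tcp [0.5476 0.2694 0.0703] xaxis -135.97 zax [ 0.002  0.001 -1.   ] w 0.0153 F [1.8 2.1 0.6] units [0.05 0.03 0.01]
```

Contact is light (about 1.6 N upward). Now the stroke.

```bash
python3 -m pendant '[[[0.3,0,0],[0,0,0],-1],[[0.48,0,0],[0,0,0],-1],[[0.48,0,0],[0,0,0],-1],[[0.48,0,0],[0,0,0],-1],[[0.48,0,0],[0,0,0],-1],[[0.48,0,0],[0,0,0],-1]]'
python3 -m pendant '[[[0.48,0,0],[0,0,0],-1],[[0.48,0,0],[0,0,0],-1],[[0.48,0,0],[0,0,0],-1],[[0.48,0,0],[0,0,0],-1],[[0.48,0,0],[0,0,0],-1],[[0.48,0,0],[0,0,0],-1]]'
python3 - <<'E'
from h import *
todo(.4263,.1537,.0701)
s=observe();R=Ro.from_quat(s['tool_rot']).as_matrix()
print((s['tool_pos']-.117*R[:,0])[:2]-[.57,.293])
a=camera('side')[:,:,::-1];b=camera('top')[:,:,::-1]
o=np.zeros((450,800,3),np.uint8);o[:450,:400]=cv2.resize(a[50:200,200:333],(400,450));o[:450,400:800]=cv2.resize(b[130:280,130:263],(400,450))
cv2.imwrite('pics/crop8.png',o)
E
```

```text
clock: 20.08
tool_pos: [0.4878, 0.2122, 0.0699]
tool_rot: [-0.375, 0.927, 0.0, 0.0]
contact_force: [1.6, 1.6, 1.3]
width: 0.0148
clock: 20.82
tool_pos: [0.4256, 0.152, 0.0696]
tool_rot: [-0.375, 0.927, -0.0, 0.0]
contact_force: [1.0, 1.0, 1.4]
width: 0.0148
clock 20.82 tcp [0.4256 0.152  0.0696] xaxis -135.97 zax [ 0.  0. -1.] w 0.0148 F [1.  1.  1.4] units [-0.06  0.03 -0.02]
[-0.06026156 -0.05972585]
```

View pics/crop8.png

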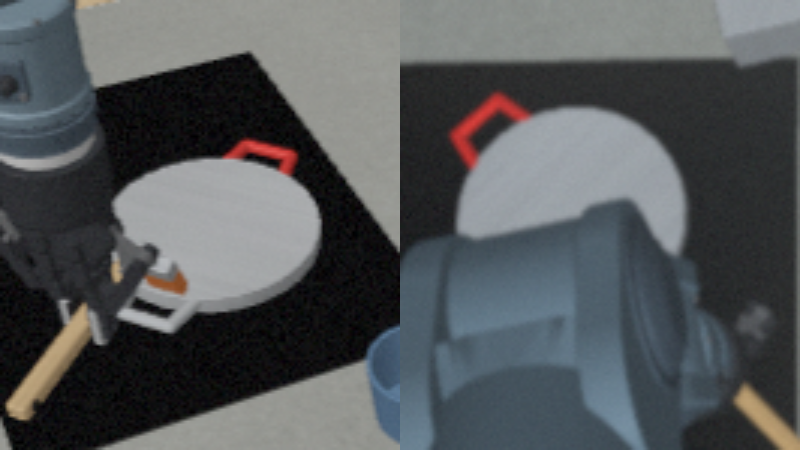

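The stroke ended beside the plain handle, contact held throughout, and the griddle hasn't moved. Next I lift, turn back and return.

```bash
python3 -m pendant '[[[0,0,-0.4],[0,0,0],-1],[[0,0,-0.8],[0,0,0],-1],[[0,0,-0.8],[0,0,0],-1],[[0,0,-0.8],[0,0,0],-1],[[0,0,-0.8],[0,0,0],-1],[[0,0,-0.8],[0,0,0],-1],[[0,0,-0.4],[0,0,0],-1]]'
python3 -m pendant '[[[0,0,0],[0,0,1],-1],[[0,0,0],[0,0,1],-1],[[0,0,0],[0,0,1],-1],[[0,0,0],[0,0,1],-1],[[0,0,0],[0,0,1],-1],[[0,0,0],[0,0,1],-1],[[0,0,0],[0,0,1],-1],[[0,0,0],[0,0,1],-1],[[0,0,0],[0,0,0.47],-1],[[0,0,0],[0,0,0],-1]]'
python3 -c "
from h import *
todo(.5764,-.3167,.2037)"
```

```text
clock: 21.8
tool_pos: [0.4264, 0.1527, 0.2148]
tool_rot: [-0.375, 0.927, -0.0, 0.0]
contact_force: [-1.0, 0.2, -1.3]
width: 0.0147
clock: 23.05
tool_pos: [0.4257, 0.1525, 0.2131]
tool_rot: [0.059, 0.998, -0.0, -0.001]
contact_force: [-0.2, 0.3, -2.0]
width: 0.0149
clock 23.05 tcp [0.4257 0.1525 0.2131] xaxis 173.26 zax [-0.002 -0.001 -1.   ] w 0.0149 F [-0.2  0.3 -2. ] units [ -6.82 -14.94   0.31]
```

```bash
python3 -m pendant '[[[-0.2,-0.4,0],[0,0,0],-1],[[-0.4,-0.8,0],[0,0,0],-1],[[-0.45,-1,0],[0,0,0],-1],[[-0.45,-1,0],[0,0,0],-1],[[-0.45,-1,0],[0,0,0],-1],[[-0.45,-1,0],[0,0,0],-1],[[-0.45,-1,0],[0,0,0],-1],[[-0.45,-1,0],[0,0,0],-1],[[-0.45,-1,0],[0,0,0],-1],[[-0.45,-1,0],[0,0,0],-1],[[-0.45,-1,0],[0,0,0],-1],[[-0.45,-1,0],[0,0,0],-1]]'
python3 -m pendant '[[[-0.45,-1,0],[0,0,0],-1],[[-0.45,-1,0],[0,0,0],-1],[[-0.45,-1,0],[0,0,0],-1],[[-0.37,-0.74,0.3],[0,0,0],-1],[[0,0,0],[0,0,0],-1],[[0,0,0],[0,0,0],-1],[[0,0,0],[0,0,0],-1]]'
python3 - <<'E'
from h import *
for i in range(3):
    todo(.5764,-.3167,.0690);camera('side')
a=camera('side')[:,:,::-1][170:350,320:500];b=camera('top')[:,:,::-1][110:250,360:500]
o=np.zeros((420,800,3),np.uint8);o[:360,:360]=cv2.resize(a,None,fx=2,fy=2);o[:420,380:800]=cv2.resize(b,None,fx=3,fy=3)
old=cv2.imread('pics/crop4.png');cv2.imwrite('pics/crop9.png',o);
print('shift vs lifted image',[cv2.phaseCorrelate(*[cv2.cvtColor(q[r],cv2.COLOR_BGR2GRAY).astype(np.float32) for q in(old,o)]) for r in(np.s_[150:260,40:200],np.s_[70:350,580:660])])
E
```

```text
clock: 24.55
tool_pos: [0.5383, -0.2012, 0.2134]
tool_rot: [0.059, 0.998, -0.0, -0.0]
contact_force: [0.0, 0.4, -0.8]
width: 0.0146
clock: 25.42
tool_pos: [0.5763, -0.3159, 0.2052]
tool_rot: [0.059, 0.998, -0.0, 0.0]
contact_force: [0.6, 0.0, -0.9]
width: 0.0149
clock 25.43 tcp [ 0.5763 -0.3159  0.2052] xaxis 173.27 zax [ 0. -0. -1.] w 0.0149 F [ 0.6  0.  -0.9] units [-0.01 -0.03  4.54]
clock 25.48 tcp [ 0.5764 -0.3159  0.2052] xaxis 173.27 zax [ 0. -0. -1.] w 0.0149 F [-0.   0.4 -0.9] units [-0.   -0.02  4.54]
clock 25.52 tcp [ 0.5765 -0.3159  0.2052] xaxis 173.27 zax [ 0. -0. -1.] w 0.015 F [ 0.3  0.2 -0.6] units [ 0.   -0.02  4.54]
shift vs lifted image [((-0.38709918024821377, -0.6688560082660757), 0.8220937776565552), ((-0.019216650152472425, -0.0037340113894686056), 0.6962637007236481)]
```

View pics/crop9.png

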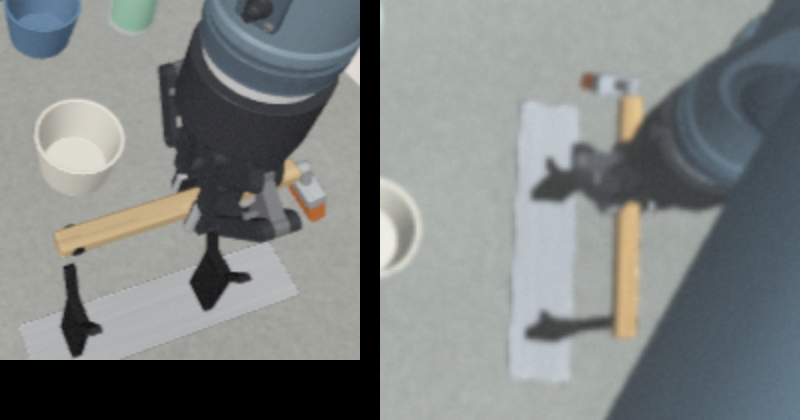

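The brush is back at the pose it had after lifting, within half a pixel. Now I lower it into the rest.

```bash
python3 -m pendant '[[[0,-0.02,0.5],[0,0,0],-1],[[0,0,0.8],[0,0,0],-1],[[0,0,0.8],[0,0,0],-1],[[0,0,0.7],[0,0,0],-1],[[0,0,0.6],[0,0,0],-1],[[0,0,0.5],[0,0,0],-1],[[0,0,0.3],[0,0,0],-1],[[0,0,0],[0,0,0],-1]]'
python3 -m pendant '[[[0,0,0.15],[0,0,0],-1],[[0,0,0.18],[0,0,0],-1],[[0,0,0],[0,0,0],-1],[[0,0,0],[0,0,0],-1]]'
python3 -c "
from h import *
todo(.5764,-.3167,.0690)"
```

```text
clock: 26.68
tool_pos: [0.5759, -0.3169, 0.0778]
tool_rot: [0.059, 0.998, 0.0, -0.001]
contact_force: [0.1, 0.2, -0.3]
width: 0.0152
clock: 27.18
tool_pos: [0.5771, -0.3177, 0.07]
tool_rot: [0.059, 0.998, -0.001, 0.001]
contact_force: [-1.4, 0.4, 4.6]
width: 0.0155
clock 27.18 tcp [ 0.5771 -0.3177  0.07  ] xaxis 173.21 zax [ 0.002 -0.001 -1.   ] w 0.0155 F [-1.4  0.4  4.6] units [0.03 0.03 0.03]
```

Seated (about 5 N of support). Release and lift clear.

```bash
python3 -m pendant '[[[0,0,0],[0,0,0],-0.5],[[0,0,0],[0,0,0],-0.3],[[0,0,0],[0,0,0],0],[[0,0,0],[0,0,0],0],[[0,0,-0.4],[0,0,0],0],[[0,0,-0.8],[0,0,0],0],[[0,0,-1],[0,0,0],0],[[0,0,-1],[0,0,0],0],[[0,0,-1],[0,0,0],0],[[0,0,-1],[0,0,0],0]]'
python3 -m pendant '[[[1,-1,0],[0,0,0],0],[[1,-1,0],[0,0,0],0],[[1,-1,0],[0,0,0],0],[[1,-1,0],[0,0,0],0],[[1,-1,0],[0,0,0],0],[[0,0,0],[0,0,0],0],[[0,0,0],[0,0,0],0]]'
python3 - <<'E'
from h import *
todo(.5764,-.3167,.0690)
for c in P:
    im=camera(c)[:,:,::-1].copy();cv2.imwrite(f'pics/{c}9.png',im)
    o=cv2.imread(f'pics/{c}0.png')
    d=cv2.absdiff(im,o).max(2);m=cv2.morphologyEx((d>45).astype(np.uint8),cv2.MORPH_OPEN,np.ones((3,3)))
    n,l,st,ce=cv2.connectedComponentsWithStats(m);print(c,[s.tolist() for s in st[1:]])
a=cv2.imread('pics/side9.png');b=cv2.imread('pics/top9.png')
cv2.imwrite('pics/final.png',np.hstack([cv2.resize(a[60:380,190:490],(400,427)),cv2.resize(b[90:330,140:460],(400,300),)if 0 else cv2.resize(b[90:330,230:455],(400,427))]))
E
```

```text
clock: 28.42
tool_pos: [0.5765, -0.3173, 0.2269]
tool_rot: [0.059, 0.998, -0.0, 0.001]
contact_force: [-0.1, -0.5, -0.8]
width: 0.0426
clock: 29.3
tool_pos: [0.41, -0.4484, 0.2254]
tool_rot: [0.059, 0.998, -0.0, 0.0]
contact_force: [0.9, 0.5, -0.5]
width: 0.0426
clock 29.3 tcp [ 0.41   -0.4484  0.2254] xaxis 173.2 zax [ 0.001 -0.    -1.   ] w 0.0426 F [ 0.9  0.5 -0.5] units [-4.98  5.02  5.22]
top [[638, 198, 2, 3, 6], [498, 223, 80, 36, 1581], [616, 225, 3, 3, 9], [579, 233, 4, 4, 15], [589, 236, 24, 31, 398], [612, 241, 4, 4, 15], [617, 242, 3, 3, 9], [538, 247, 40, 22, 608], [611, 254, 8, 7, 33], [610, 258, 3, 4, 12], [615, 261, 10, 11, 62], [608, 264, 6, 7, 23], [635, 280, 3, 3, 9], [607, 311, 3, 3, 9], [307, 318, 143, 82, 5702], [557, 321, 34, 33, 531], [249, 348, 56, 27, 963], [547, 352, 4, 6, 21], [577, 355, 4, 6, 20], [566, 359, 4, 3, 12], [512, 362, 87, 38, 2040], [205, 365, 36, 35, 449], [241, 371, 26, 29, 432], [330, 387, 52, 13, 391], [227, 388, 11, 12, 94], [454, 389, 55, 11, 455], [421, 394, 19, 6, 81]]
side [[0, 1, 2, 3, 6], [0, 0, 68, 100, 2671], [23, 0, 4, 3, 11], [43, 0, 597, 400, 116270], [108, 0, 63, 11, 416], [19, 32, 10, 10, 46], [350, 67, 21, 31, 236], [0, 103, 16, 36, 300], [53, 123, 25, 32, 293], [13, 126, 107, 107, 2921], [238, 128, 3, 3, 9], [0, 137, 52, 24, 412], [44, 142, 39, 29, 191], [0, 148, 4, 6, 18], [4, 156, 3, 3, 9], [33, 168, 3, 3, 9], [23, 183, 3, 3, 9], [337, 239, 3, 3, 9], [309, 256, 3, 7, 21], [437, 316, 4, 3, 12], [600, 325, 3, 3, 9]]
```

View pics/final.png

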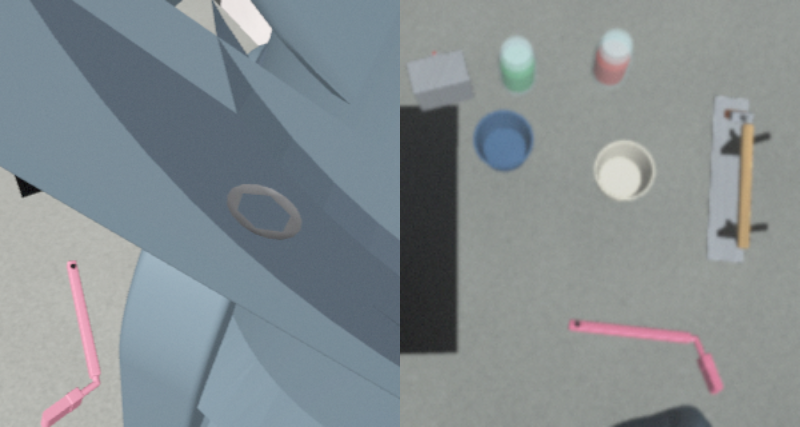

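The final top view shows the brush in both forks as at the start. In the difference from the first picture, nothing but the arm has changed.

```bash
python3 -c "
from workcell import *
print(job_done())"
```

```text
the job is handed in; nothing more can be done
None
```

The job is done and handed in at about 29.5 s of the 59 s allowed. No verdict was reported.

- **Pick-up:** I gripped the brush by its wooden handle at the balance point with 60 N. It stayed level after the lift.
- **Dip:** The bristles went into the blue oil cup to about 11 mm above the table, about 6 mm above the cup's inner floor. No force showed from touching the cup. The brush passed over the salt cup but did not go into it.
- **Stroke:** I drew one stroke from about 83 mm on the red-handle side, over the middle, to about 85 mm on the plain-handle side. Contact held at every reading, with 1.6 to 2.4 N of upward force, and the griddle looked unmoved afterwards.
- **Return:** I lowered the brush into its rest until it was supported (about 5 N), released it and moved the arm clear.

**Last checks:** The final top view matched the first picture everywhere except where the arm stood, including the brush, cups, jars, timer and griddle. The last side view could not confirm this because the arm blocked it. The fitted cup positions were only good to about 3 mm, which was within the clearance.

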